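# Set the lock shoe in the hidden keyway of the bottle stand

### The arm

A 6-joint arm with a two-finger parallel gripper is mounted at the origin on the work surface. World frame = base frame: x ahead of the robot, y to its left, z up, the work surface at z = 0. Lengths are in m, angles in rad, forces in N, time in s.
With the tool pointing down it reaches from about 0.225 to 0.875 m from the base axis. Payload 3.4 kg.
Tool frame: the origin (TCP) lies on the centre line of the jaws, within the pads' length; the fingertips stand 19 mm ahead of it and the grasp point (between the pads) is the TCP (nose_length is the distance from the TCP to the fingertips, in m); z points along the fingers, y is the direction in which the jaws open and shut (so a half turn about z gives the same grasp; the last joint's range is limited). The gripper opens to 85 mm and grips with 20 to 120 N. Pads are 22 mm wide; open, the fingers measure 114 mm over their backs; the gripper's body (76 mm by 85 mm) begins 54 mm behind the grasp point. The pads swing forward as they close: fully open they stand 13 mm farther back than shut.
Start: joints at [-1.245, 0.276, 1.505, -0, 1.361, -0.121], TCP at [0.248, -0.519, 0.25] pointing down, gripper open.
Joint ranges: [-2.89, 2.89], [-0.75, 2.08], [0.22, 2.7], [-1.18, 4.32], [0.11, 2.71], [-2.7, 2.7]. Speed limits (rad/s): [2.57, 2.57, 3.14, 3.14, 3.14, 3.14].

### API

Orientations are given as a unit quaternion [w, x, y, z].
In Python, from rig import * gives the robot as it stands.
- The arm moves only by the shell command python3 -m jog 'ROWS' [OPENING] [FORCE]. ROWS is JSON, one flat list of numbers, 6 for each row, row after row: the shift along the tool's x, y, z in mm, then the turn, a rotation vector about the tool's x, y, z in degrees. In form: [tx, ty, tz, wx, wy, wz, tx, ty, tz, wx, wy, wz, ...]. A call has 1 to 10 rows; each row is the pose to reach, as a shift and turn from the pose commanded when the call began, along the tool's axes at that moment; what a row does not reach only later rows make up. A row lasts 1/8 s, in which the tool goes at most 62.5 mm and 10.7 degrees, less where a joint would pass 70% of its speed; a pose out of reach is approached as far as the arm can. A call with a gripper value outside its range is refused whole. OPENING is the closure, from 0 (fully open) to 1 (shut), set as the call begins (- or left out, the last holds). The fingers move at their own pace and stop on an object; FORCE is the grip in N (left out, the last holds). Time passes only in rows, so rows that repeat a pose let the fingers close. It gives the time, the measured TCP pose, the force and the opening at its end, in the units of the state.
- get_state(): the state, without advancing time (a new reading comes with each control period).
- get_image(name): name is "side" or "top" or "wrist"; returns a dict with "frame" (400x640x3 uint8, red, green, blue), "camera_matrix" (3x3 intrinsics, pixels), "rvec" (rotation vector, rad) and "tvec" (3), from world to camera coordinates, as OpenCV has them. Camera axes: x right, y down, z forward; pixel columns grow to the right and rows downward; lengths in m; the calibration is good to about 2 mm. A picture is of the moment at which its call begins. There is no depth.
- sign_off(): hands the job in, once; it reports no verdict.
The state is a dict: "clock": time; "qpos": joint angles; "qd": joint speeds; "effort": joint torques, N m; "position": TCP position; "ee_rot": TCP orientation; "contact_force": force on the tool from outside, world axes, zero at the start; "moment": the same for the moment, N m; "width": finger opening in m.
Only numpy, scipy, OpenCV 4.12 (cv2) and the standard library are available. Lean on these libraries where they do the work, as an engineer would, in place of code of your own. Each camera call takes 0.05 s, during which the arm holds its last target.

### The job

Lock the bottle display stand: pick the steel lock shoe off its wooden rest, pass its nose under the stand's overhanging ledge from the front and set its nib down on the hidden lock bar at either end of the mouth. From there drag it gently sideways along the bar until the nib drops into the keyway, then stop, let it sit down flat there and let go, leaving it upright. Never force it against the stand, and leave the two bottles and the white dish undisturbed.

Things in the scene. Friction and masses are not known exactly. Their poses are not given: they have to be found in the camera images.
- stand: Dark wooden bottle display stand, fixed, 250 (x) by 290 mm (y). +y runs along its front ledge, +x points away from the robot, in under the ledge. Origin: on the table under the middle of the ledge's front edge. In front a flat apron, top 16 mm above the table, from x = -80 mm to the ledge. Behind the ledge a platform 60 mm high (x = 60 to 170 mm) carries the bottles.
- ledge_edge (a point): Middle of the front edge of the ledge's top, 56 mm above the table. The ledge covers stand x = 0 to 60 mm, 16 mm thick, underside 40 mm above the table. The mouth under it is 24 mm high, open to the front for y = -80 to +80 mm, closed at both ends and at the back (x = 42 mm). Axes as the stand's.
- mouth (a point): Middle of the mouth's floor, 27 mm behind the ledge edge, 16 mm above the table. For stand x = 12 to 42 mm this floor is a hidden black lock bar, level with the apron and rigid (150 N of friction). ONE keyway crosses it: a groove along x, 14 mm wide (y), 8 mm deep, centred anywhere within 36 mm of here along y; not seen, not reported: feel for it. Axes as the stand's.
- rest: Fixed wooden rest of the lock shoe, 105 x 50 mm, top 14 mm high, with a cross groove for the nib (x = 47 to 63 mm). Origin on the table under the axis of the shoe's handle as it stands; +x points the way the nose points. It is on the robot's left or right.
- key_grip (a point): Grip point of the loose steel lock shoe (105 to 195 g): on the axis of its upright bar handle, 72 mm above the underside of the nib. Handle 26 (x) by 16 mm (y), its top 28 mm above this point, its foot 58 mm below; take it from above across the 16 mm. Axes: z up the handle, x towards the nose. At the start it sits flat on the rest.
- key_shoe (a point): Point on the lock shoe's flat underside below the handle axis, 66 mm below the grip point and 6 mm above the underside of the nib. The flat shoe is 8 mm thick, 28 mm wide (y), from 18 mm behind the handle axis to the nose 63 mm ahead (+x). Axes as the grip point's.
- key_nib (a point): Centre of the underside of the square nib (8 x 8 mm, 6 mm high) under the nose: 55 mm ahead of the handle axis (+x), 72 mm below the grip point. Riding on the bar it is 16 mm above the table; properly set it is in the keyway at stand x of 17 to 37 mm, 10 mm above the table, with the shoe flat on bar and apron. An end of the mouth: nib at stand y of about +60 or -60 mm.
- bottle_a_center (a point): Middle of the larger clear bottle (44 mm across, 75 mm high) with a ball stopper, loose on the rear platform of the stand. Leave alone.
- bottle_b_center (a point): Middle of the smaller amber bottle (36 mm across, 60 mm high) with a ball stopper, loose on the rear platform. Leave alone.
- dish_center (a point): Middle of the loose white ceramic paint dish (84 mm across, 28 mm high) on the table, on the other side of the stand from the rest. Leave alone.
Not all that is in view belongs to the job. Leave any pink or purple look-alike of the part that bears key_grip alone.

How it is judged:
By the outcome, as a careful person would: the job done as asked, in the order asked, and still so for the second after the job is handed in, with the robot touching nothing.
It also fails if it takes over 51 s, if anything falls off the work surface, if the arm or the gripper's body presses on something with over 40 N, if the wrist force passes 120 N, or if a joint passes its speed limit or range.

## Working session

There is one attempt and no reset: what is moved stays moved. The work goes in short steps, Python scripts to look and compute and a shell command to move; the robot and the scene stay as the last step left them, time stands still between calls to the robot, and variables do not carry over. Pictures are saved under pics/ and viewed, and the job is handed in when it is done.

```bash
mkdir -p pics; ls; python3 - <<'E'
from rig import *
import cv2,json
print(get_state())
for n in ("side","top","wrist"):
    d=get_image(n); cv2.imwrite(f"pics/{n}0.png",d["frame"][:,:,::-1]); print(n,d["camera_matrix"],d["rvec"],d["tvec"])
E
```

```text
pics
{'clock': 0.0, 'qpos': array([-1.24499592e+00,  2.76560742e-01,  1.50614826e+00,  9.87227845e-06,
        1.36065104e+00, -1.20970179e-01]), 'qd': array([ 0.00060716,  0.00101991, -0.00103425, -0.00033633, -0.00049985,
       -0.00056414]), 'effort': array([-1.81007584e-05, -4.16775262e+01, -2.45805770e+01, -4.16543098e-04,
        1.11028960e-02, -1.48342275e-05]), 'position': array([ 0.24828807, -0.51808968,  0.24945316]), 'ee_rot': array([-8.79557688e-04,  9.75152936e-01,  2.21530969e-01, -8.55442121e-05]), 'contact_force': array([-0.53541009,  0.00108966, -0.06197732]), 'moment': array([ 0.01791467, -0.07763795, -0.00512923]), 'width': 0.0857044473934247}
side [[468.51812897   0.         314.0700504 ]
 [  0.         468.51812897 191.14788703]
 [  0.           0.           1.        ]] [ 2.07643535 -0.26274275  0.11720974] [-0.5103667   0.10660061  1.44476427]
top [[367.7291346    0.         315.91499044]
 [  0.         367.7291346  197.43274894]
 [  0.           0.           1.        ]] [ 2.16728856 -2.22890979  0.0654146 ] [-0.0482727   0.49267593  1.00893643]
wrist [[356.17743063   0.         318.04343001]
 [  0.         356.17743063 200.56614666]
 [  0.           0.           1.        ]] [-2.42932593  1.52878552  0.24158641] [-0.57417174 -0.04041504  0.38043346]
```

View pics/side0.png

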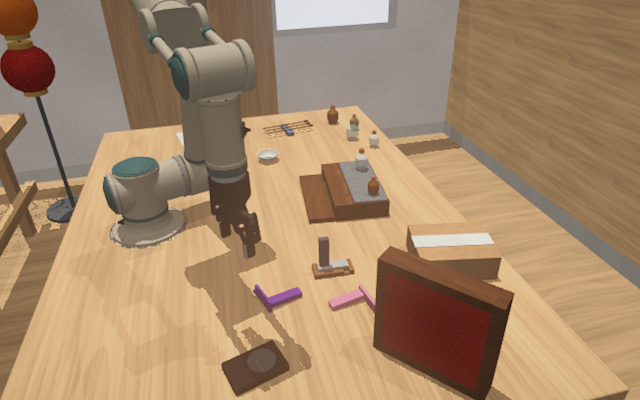

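View pics/top0.png

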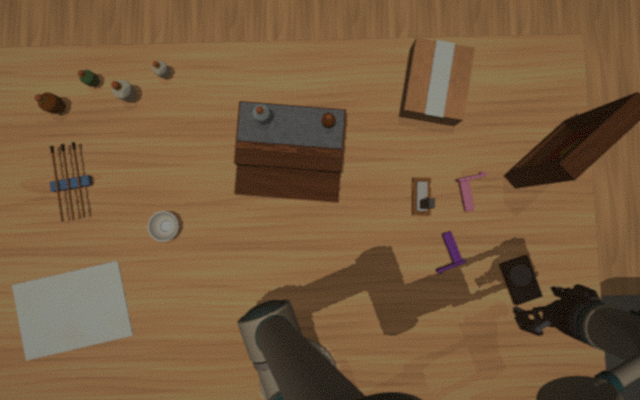

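View pics/wrist0.png

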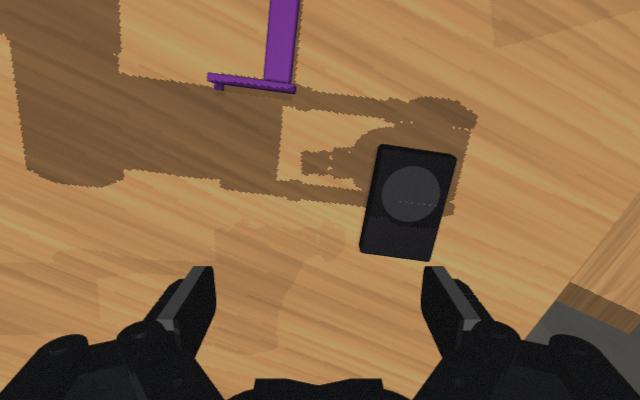

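The side view shows the grey shoe on its rest (about 330,255), the stand (345,190), and purple and pink look-alikes. In the top view the rest is at (423,196), the stand at (290,150) and the dish at (164,226). I'll enlarge these next.

```bash
python3 - <<'E'
import cv2
im=cv2.imread("pics/top0.png")
a=cv2.resize(im[90:215,225:350],None,fx=4.7,fy=4.7,interpolation=cv2.INTER_CUBIC)
cv2.imwrite("pics/stand_z.png",a)
cv2.imwrite("pics/rest_z.png",cv2.resize(im[165:230,395:455],None,fx=9,fy=9,interpolation=cv2.INTER_CUBIC))
im=cv2.imread("pics/side0.png")
cv2.imwrite("pics/side_z.png",cv2.resize(im[150:290,290:400],None,fx=4.2,fy=4.2,interpolation=cv2.INTER_CUBIC))
E
```

```text
(no output)
```

View pics/stand_z.png

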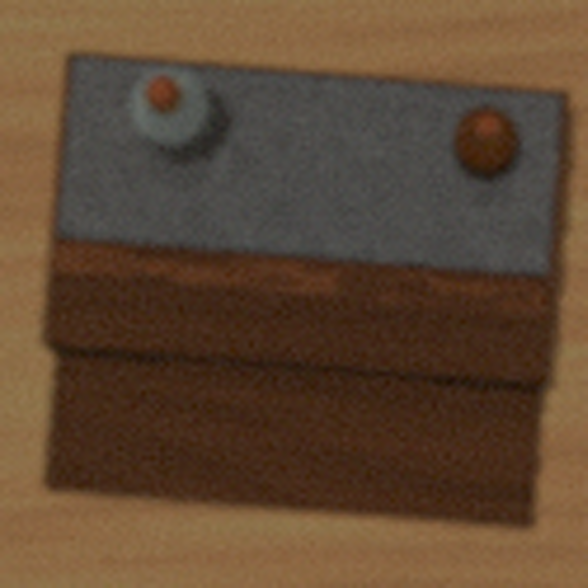

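View pics/rest_z.png

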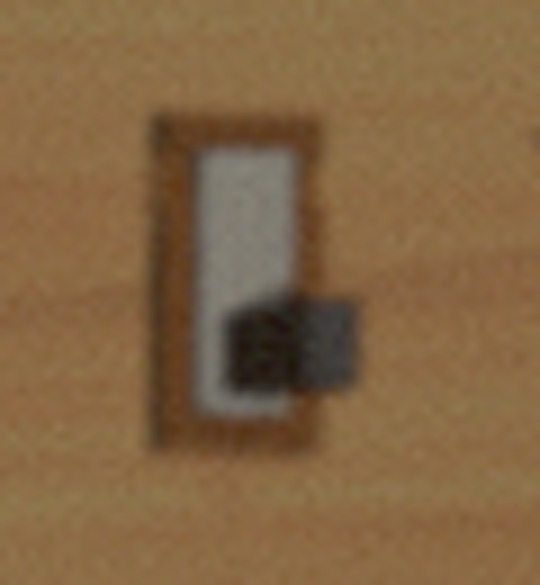

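View pics/side_z.png

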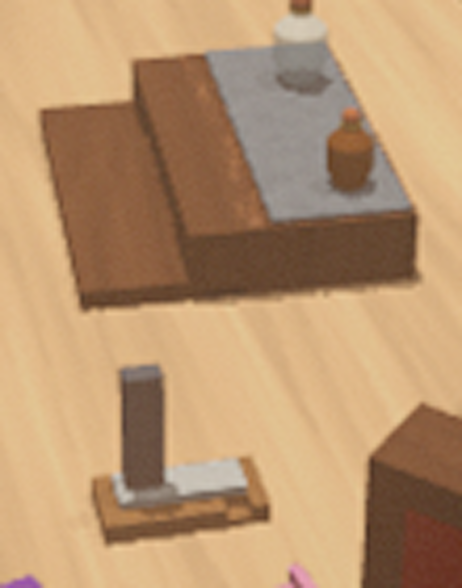

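```bash
cat > h.py <<'E'
import numpy as np, cv2
from rig import *
def cal(n):
    d=get_image(n); return d
def ray(d,u,v,z):
    R=cv2.Rodrigues(np.array(d["rvec"],float))[0]; t=np.array(d["tvec"],float).ravel()
    K=np.array(d["camera_matrix"]); r=R.T@np.linalg.inv(K)@np.array([u,v,1.]); c=-R.T@t
    return c+r*(z-c[2])/r[2]
def proj(d,p):
    return cv2.projectPoints(np.array(p,float).reshape(-1,3),np.array(d["rvec"],float),np.array(d["tvec"],float),np.array(d["camera_matrix"]),None)[0].reshape(-1,2)
def uz(X,Y,ox,oy,s): return ox+(X+.5)/s-.5, oy+(Y+.5)/s-.5
def rigid(model,w):
    m=np.array(model)[:,:2]; w=np.array(w)[:,:2]; mc=m.mean(0); wc=w.mean(0)
    a=m-mc;b=w-wc; th=np.arctan2((a[:,0]*b[:,1]-a[:,1]*b[:,0]).sum(),(a*b).sum())
    c,s=np.cos(th),np.sin(th);R=np.array([[c,-s],[s,c]]); o=wc-R@mc
    return o,th,w-(m@R.T+o)
E
python3 - <<'E'
from h import *
T=cal("top");S=cal("side"); np.set_printoptions(precision=4,suppress=True)
# stand (model x,y,z) -> zoom px
tp=[((-.08,.145,.016),(48,488)),((-.08,-.145,.016),(533,525)),((0,.145,.056),(47,345)),((0,-.145,.056),(547,383)),((.06,.145,.06),(60,240)),((.06,-.145,.06),(550,275)),((.17,.145,.06),(70,57)),((.17,-.145,.06),(567,93))]
sp=[((-.08,.145,.016),(42,112)),((-.08,-.145,.016),(82,294)),((0,.145,.056),(135,62)),((0,-.145,.056),(188,237)),((.17,-.145,.06),(413,215))]
wt=[ray(T,*uz(*q,225,90,4.7),m[2]) for m,q in tp]; ws=[ray(S,*uz(*q,290,150,4.2),m[2]) for m,q in sp]
for mm,w in (([m for m,_ in tp],wt),([m for m,_ in sp],ws)):
    o,th,r=rigid(mm,w);print("stand",o,np.degrees(th));print(r*1e3)
# rest/shoe top
sh=[((.063,.014),(198,150)),((.063,-.014),(298,150)),((-.018,.014),(193,415))]
w=[ray(T,*uz(*q,395,165,9),.022) for m,q in sh]; o,th,r=rigid([m for m,_ in sh],w);print("shoe",o,np.degrees(th),r*1e3)
print("handle top T",ray(T,*uz(330,344,395,165,9),.108),"S",ray(S,*uz(141,371,290,150,4.2),.108))
for n,z,q in(("dish",.028,(164,226)),):print(n,ray(T,*q,z))
print(ray(T,*uz(163,95,225,90,4.7),.15),ray(T,*uz(487,122,225,90,4.7),.13), get_state()["clock"])
E
```

```text
stand [0.5716 0.0113] -5.833819813842731
[[ 1.5934 -1.5469]
 [ 1.2804  1.8908]
 [ 0.6917 -2.7005]
 [ 0.6738  2.2314]
 [ 0.2017 -5.8164]
 [ 2.1225  4.9778]
 [-3.8614 -2.1329]
 [-2.7022  3.0966]]
stand [0.5731 0.0074] -6.770692432604911
[[-0.1229 -3.6725]
 [ 3.3149  1.6848]
 [ 0.3534 -2.659 ]
 [ 1.3232  3.1502]
 [-4.8686  1.4965]]
shoe [ 0.4642 -0.3522] -4.106361058248424 [[-0.2157  1.2196]
 [ 0.94   -1.6371]
 [-0.7242  0.4175]]
handle top T [ 0.4645 -0.3519  0.108 ] S [ 0.4661 -0.3543  0.108 ]
dish [0.4241 0.3534 0.028 ]
[0.7013 0.0708 0.15  ] [ 0.6883 -0.0975  0.13  ] 0.25
```

The two views agree to about 2–4 mm: stand origin about (0.572, 0.010) with yaw about -6°, handle axis about (0.465, -0.352) with yaw about -4°. I'll move above the shoe, slightly short of it, and refine with the wrist camera.

```bash
python3 -m jog '[227,-56,-20,0,0,30, 227,-56,-20,0,0,30, 227,-56,-20,0,0,30, 227,-56,-20,0,0,30, 227,-56,-20,0,0,30, 227,-56,-20,0,0,30, 227,-56,-20,0,0,30]' 0 40; python3 - <<'E'
from h import *
s=get_state();print(s["clock"],s["position"],s["ee_rot"],s["contact_force"])
d=get_image("wrist");cv2.imwrite("pics/w1.png",d["frame"][:,:,::-1]);np.save("pics/w1.npy",d,allow_pickle=True)
print(proj(d,[[.4645,-.352,.108],[.527,-.357,.02]]))
E
```

```text
clock: 1.12
position: [0.4279, -0.3709, 0.2701]
ee_rot: [0.0, 0.999, -0.039, -0.0]
contact_force: [-0.2, -0.1, -0.3]
width: 0.0855
1.125 [ 0.42792196 -0.37089389  0.27006442] [ 6.51933911e-05  9.99230685e-01 -3.92159495e-02 -3.78298119e-04] [-0.20976486 -0.11307347 -0.25243136]
[[290.60558637 142.35238411]
 [295.79579255  64.89024102]]
```

View pics/w1.png

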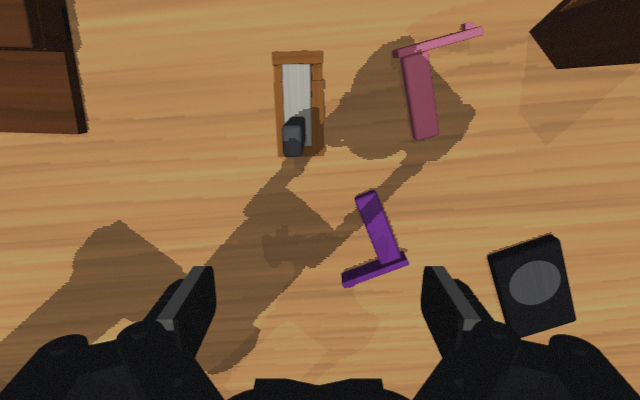

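```bash
python3 - <<'E'
import cv2
im=cv2.imread("pics/w1.png")
cv2.imwrite("pics/w1z.png",cv2.resize(im[40:165,260:340],None,fx=4.7,fy=4.7,interpolation=cv2.INTER_CUBIC))
E
```

```text
(no output)
```

View pics/w1z.png

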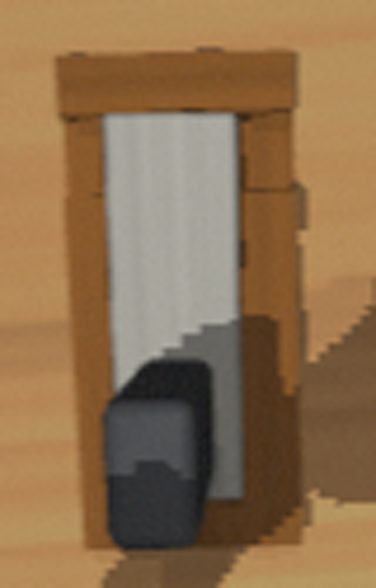

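```bash
python3 - <<'E'
from h import *
d=np.load("pics/w1.npy",allow_pickle=True).item(); np.set_printoptions(precision=4,suppress=True)
f=lambda X,Y,z: ray(d,*uz(X,Y,260,40,4.7),z)
print("handle",f(150,473,.108), f(103,473,.108)-f(196,473,.108), f(150,398,.108)-f(150,548,.108))
a,b,c=f(104,113,.022),f(238,113,.022),f(243,498,.022);print(a,b,c)
o,th,r=rigid([(.063,.014),(.063,-.014),(-.018,-.014)],[a,b,c]);print(o,np.degrees(th),r*1e3)
# stand right edge apron: corners seen in w1: front right ~ (87,133)
print("apron FR",ray(d,83,133,.016))
s=get_state();q=s["ee_rot"];print("toolx deg",np.degrees(2*np.arctan2(q[2],q[1])),s["position"])
E
```

```text
handle [ 0.4661 -0.3529  0.108 ] [0.0012 0.0158 0.    ] [ 0.0253 -0.0026  0.    ]
[ 0.5291 -0.3435  0.022 ] [ 0.5269 -0.3713  0.022 ] [ 0.4471 -0.3656  0.022 ]
[ 0.4655 -0.3529] -4.056464300649381 [[-0.1979 -0.1047]
 [-0.39    0.0805]
 [ 0.5879  0.0241]]
apron FR [ 0.478  -0.1274  0.016 ]
toolx deg -4.516208927035362 [ 0.4279 -0.3709  0.2701]
```

Handle axis refined to (0.4656, -0.3529), yaw -4.1°. The measured sizes check out: 25×16 mm top and 28 mm wide. Next I'll descend and grip.

```bash
python3 -m jog '[36,-21,20,0,0,-0.4, 36,-21,70,0,0,-0.4, 36,-21,120,0,0,-0.4, 36,-21,160,0,0,-0.4, 36,-21,180,0,0,-0.4, 36,-21,190,0,0,-0.4, 36,-21,190,0,0,-0.4]'; python3 -m jog '[0,0,0,0,0,0,0,0,0,0,0,0,0,0,0,0,0,0,0,0,0,0,0,0]' 1 80; python3 -m jog '[0,0,0,0,0,0]';python3 - <<'E'
from h import *
s=get_state();print(s["clock"],s["position"],s["ee_rot"],s["contact_force"],s["moment"],s["width"])
for n in("wrist","side"):
  d=get_image(n);cv2.imwrite(f"pics/{n}2.png",d["frame"][:,:,::-1])
E
```

```text
clock: 2.05
position: [0.466, -0.3524, 0.0801]
ee_rot: [-0.0, 0.999, -0.036, -0.0]
contact_force: [0.4, 0.7, 0.1]
width: 0.0853
clock: 2.55
position: [0.4668, -0.352, 0.0809]
ee_rot: [0.0, 0.999, -0.035, 0.0]
contact_force: [0.3, -1.0, -0.6]
width: 0.0152
clock: 2.68
position: [0.4668, -0.352, 0.0808]
ee_rot: [0.0, 0.999, -0.035, 0.0]
contact_force: [-0.5, 0.7, 2.5]
width: 0.0152
2.675 [ 0.46675183 -0.35197764  0.08081458] [ 2.96634451e-04  9.99392067e-01 -3.48608743e-02  3.57407831e-04] [-0.52824331  0.71661289  2.53328538] [ 0.05195202  0.0116447  -0.03159698] 0.015204042177493987
```

View pics/wrist2.png

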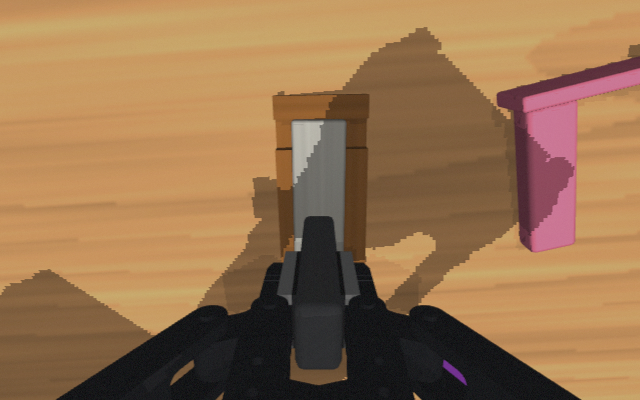

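```bash
python3 -m jog '[0,0,-20,0,0,0, 0,0,-50,0,0,0, 0,0,-80,0,0,0, -5,-50,-80,0,0,0.5, -10,-110,-80,0,0,1, -17,-170,-80,0,0,1.5, -17,-230,-80,0,0,2.1, -17,-285,-80,0,0,2.1, -17,-314,-80,0,0,2.1, -17,-314,-80,0,0,2.1]'; python3 - <<'E'
from h import *
s=get_state();print(s["clock"],s["position"],s["ee_rot"],s["contact_force"],s["moment"],s["width"])
for n in("wrist","side","top"):
  d=get_image(n);cv2.imwrite(f"pics/{n}3.png",d["frame"][:,:,::-1]);np.save(f"pics/{n}3.npy",d,allow_pickle=True)
E
```

```text
clock: 4.03
position: [0.4707, -0.0354, 0.1598]
ee_rot: [-0.0, 0.999, -0.051, -0.001]
contact_force: [0.2, -0.9, -1.1]
width: 0.0148
4.025 [ 0.47070205 -0.03542543  0.15982404] [-1.95176324e-04  9.98678640e-01 -5.13856409e-02 -6.72572143e-04] [ 0.19958123 -0.89991571 -1.12934706] [-0.01788715 -0.02108695  0.00646523] 0.014824981190526929
```

View pics/wrist3.png

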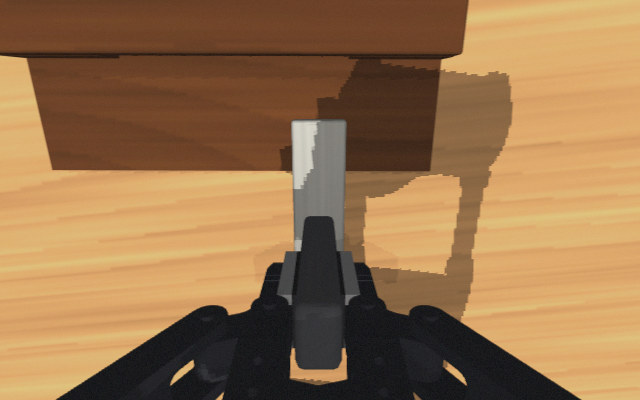

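View pics/side3.png

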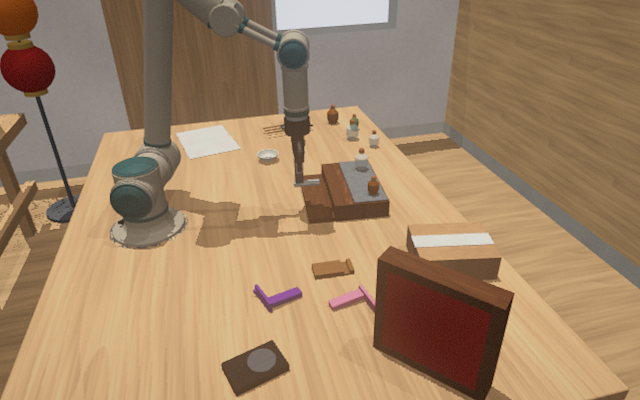

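```bash
python3 - <<'E'
import cv2
im=cv2.imread("pics/wrist3.png")
cv2.imwrite("pics/w3a.png",cv2.resize(im[0:190,380:520],None,fx=3,fy=3,interpolation=cv2.INTER_CUBIC))
cv2.imwrite("pics/w3b.png",cv2.resize(im[0:190,0:260],None,fx=3,fy=3,interpolation=cv2.INTER_CUBIC))
E
```

```text
(no output)
```

View pics/w3a.png

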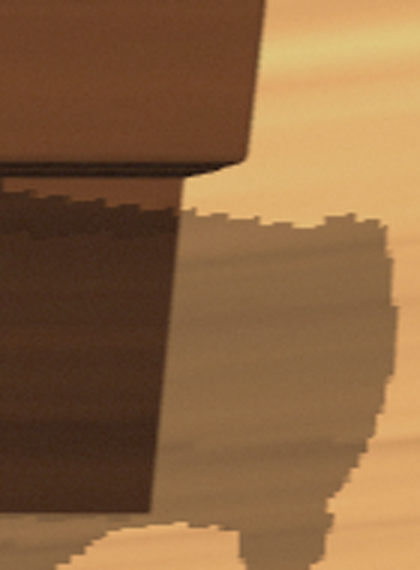

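View pics/w3b.png

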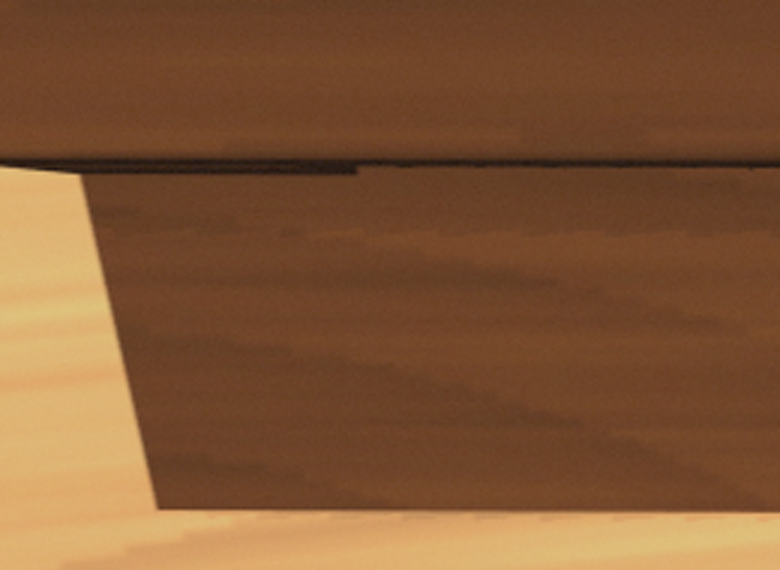

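```bash
python3 - <<'E'
from h import *
d=np.load("pics/wrist3.npy",allow_pickle=True).item(); np.set_printoptions(precision=4,suppress=True)
fa=lambda X,Y,z: ray(d,*uz(X,Y,380,0,3),z)
fb=lambda X,Y,z: ray(d,*uz(X,Y,0,0,3),z)
L=fb(157,508,.016);R=fa(152,513,.016);C=fa(246,158,.056)
print(L,R,C,np.linalg.norm(L-R))
o,th,r=rigid([(-.08,.145),(-.08,-.145),(0,-.145)],[L,R,C]);print(o,np.degrees(th));print(r*1e3)
t=np.degrees(np.arctan2(*( (L-R)[:2])*[-1,1]));print("yaw from apron",-np.degrees(np.arctan2((L-R)[0],(L-R)[1])))
print("ledge line yaw",[-np.degrees(np.arctan2(*((fb(0,158,.056)-fa(246,158,.056))[:2])))])
s=get_state();q=s["ee_rot"];th=-abs(th) if th<0 else th
c,sn=np.cos(th),np.sin(th);Rm=np.array([[c,-sn],[sn,c]])
print("tool yaw",np.degrees(2*np.arctan2(q[2],q[1])),"TCP in stand",Rm.T@(s["position"][:2]-o),s["position"],s["clock"])
# shoe nose corners as held
print(ray(d,292,121,.1598-.0580),ray(d,346,121,.1598-.058))
E
```

```text
[0.5087 0.1658 0.016 ] [ 0.4777 -0.1231  0.016 ] [ 0.5584 -0.1302  0.056 ] 0.2905924732186169
[0.573  0.0134] -5.9708042633687874
[[ 0.1942 -0.0924]
 [-0.6344 -0.6004]
 [ 0.4402  0.6928]]
yaw from apron -6.122865430275594
ledge line yaw [np.float64(-5.8772672860354875)]
tool yaw -6.104638193613521 TCP in stand [-0.0958 -0.0617] [ 0.4713 -0.038   0.16  ] 4.175
[ 0.533  -0.029   0.1018] [ 0.5302 -0.0559  0.1018]
```

Stand pose settled from the wrist view: origin (0.573, 0.013), yaw -6.0°, with the 290 mm apron measuring 290.6. The TCP is at stand (-96, -62) mm. I'll lower in front of the mouth, then go in under the ledge at the -y end.

```bash
python3 -m jog '[0,-3,25,0,0,0, 0,-3,50,0,0,0, 0,-3,66,0,0,0, 0,-3,66,0,0,0]'; python3 -m jog '[15,0,0,0,0,0, 32,0,0,0,0,0, 50,0,0,0,0,0, 62,0,0,0,0,0, 69,0,0,0,0,0, 69,0,0,0,0,0]';  python3 - <<'E'
from h import *
for n in("wrist","side"):
  d=get_image(n);cv2.imwrite(f"pics/{n}4.png",d["frame"][:,:,::-1])
im=cv2.imread("pics/side4.png");cv2.imwrite("pics/side4z.png",cv2.resize(im[130:230,270:400],None,fx=5,fy=5,interpolation=cv2.INTER_CUBIC))
s=get_state();print(s["clock"],s["position"],s["contact_force"],s["moment"],s["width"])
E
```

```text
clock: 4.68
position: [0.4708, -0.0354, 0.0931]
ee_rot: [-0.0, 0.999, -0.054, -0.002]
contact_force: [-0.3, -0.6, -1.5]
width: 0.015
clock: 5.42
position: [0.5408, -0.0418, 0.0943]
ee_rot: [0.0, 0.999, -0.053, 0.0]
contact_force: [-0.4, 0.0, -1.3]
width: 0.0156
5.525 [ 0.53972422 -0.04159721  0.09417636] [-0.35454848  0.02650571 -1.58207681] [-0.01452889 -0.00428289 -0.01044817] 0.014843584492330838
```

View pics/wrist4.png

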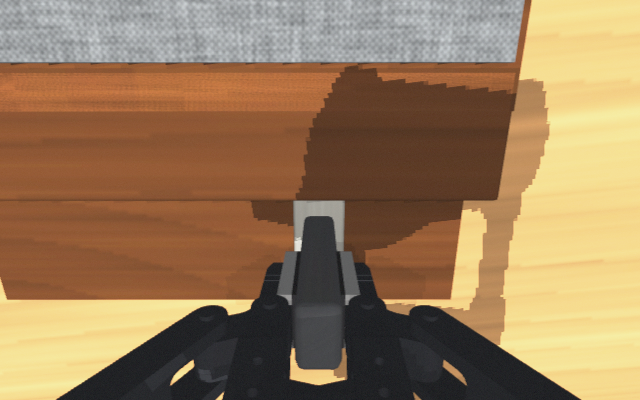

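View pics/side4z.png

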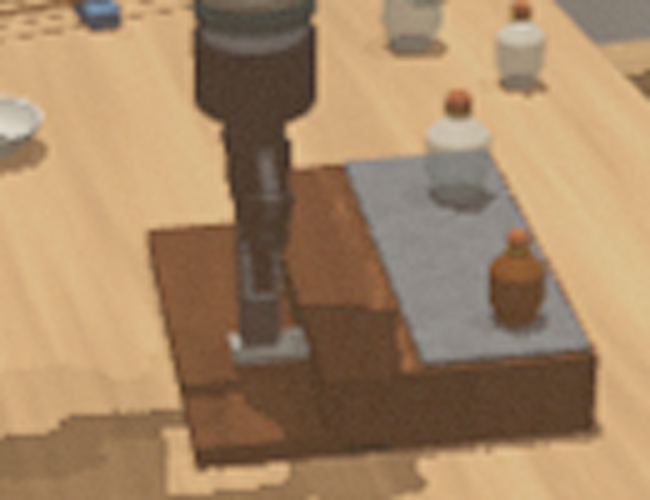

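```bash
python3 -m jog '[0,0,2,0,0,0, 0,0,3.5,0,0,0, 0,0,3.5,0,0,0]';python3 -m jog '[0,0,1,0,0,0, 0,0,1,0,0,0]';python3 -m jog '[0,0,0.7,0,0,0, 0,0,0.7,0,0,0]'
```

```text
clock: 5.9
position: [0.54, -0.0417, 0.0907]
ee_rot: [0.0, 0.999, -0.053, -0.0]
contact_force: [0.9, -0.6, -1.4]
width: 0.0153
clock: 6.15
position: [0.5403, -0.0418, 0.0897]
ee_rot: [0.0, 0.999, -0.053, -0.0]
contact_force: [0.4, -0.2, -1.4]
width: 0.0154
clock: 6.4
position: [0.5403, -0.0418, 0.0891]
ee_rot: [0.0, 0.999, -0.053, -0.0]
contact_force: [-0.4, 0.8, -1.8]
width: 0.0153
```

```bash
python3 -m jog '[0,0,0.7,0,0,0, 0,0,0.7,0,0,0]';python3 -m jog '[0,0,0.7,0,0,0, 0,0,0.7,0,0,0]'
```

```text
clock: 6.65
position: [0.5404, -0.0418, 0.0887]
ee_rot: [0.0, 0.999, -0.053, 0.0]
contact_force: [-1.6, -0.1, 1.3]
width: 0.015
clock: 6.9
position: [0.5403, -0.0418, 0.0885]
ee_rot: [0.0, 0.999, -0.053, 0.0]
contact_force: [-2.7, -0.2, 6.0]
width: 0.015
```

Contact at TCP z 0.0885, about 7 N of preload. Now I'll drag along +y (tool -y), checking force and height after each short step.

```bash
python3 -m jog '[0,-2,0,0,0,0, 0,-4,0,0,0,0, 0,-6,0,0,0,0]';python3 -m jog '[0,-2,0,0,0,0, 0,-4,0,0,0,0, 0,-6,0,0,0,0]'
```

```text
clock: 7.28
position: [0.5418, -0.0367, 0.0884]
ee_rot: [0.001, 0.999, -0.053, 0.001]
contact_force: [-0.7, -3.2, 5.4]
width: 0.0148
clock: 7.65
position: [0.5429, -0.0305, 0.0884]
ee_rot: [0.001, 0.999, -0.053, 0.002]
contact_force: [0.3, -3.1, 5.5]
width: 0.0152
```

```bash
python3 -m jog '[0,-2,0,0,0,0, 0,-4,0,0,0,0]'; python3 -m jog '[0,-1.5,0,0,0,0, 0,-3,0,0,0,0]'
```

```text
clock: 7.9
position: [0.5434, -0.0265, 0.0883]
ee_rot: [0.001, 0.999, -0.053, 0.002]
contact_force: [0.5, -3.7, 6.0]
width: 0.0151
clock: 8.15
position: [0.5437, -0.0235, 0.0883]
ee_rot: [0.001, 0.999, -0.053, 0.002]
contact_force: [-1.6, -3.9, 5.6]
width: 0.0156
```

```bash
python3 -m jog '[0,-1.5,0,0,0,0, 0,-3,0,0,0,0]'
```

```text
clock: 8.4
position: [0.5441, -0.0205, 0.0883]
ee_rot: [0.001, 0.999, -0.053, 0.002]
contact_force: [-0.7, -3.8, 5.0]
width: 0.0151
```

```bash
python3 -m jog '[0,-1.5,0,0,0,0, 0,-3,0,0,0,0]'
```

```text
clock: 8.65
position: [0.5444, -0.0176, 0.0883]
ee_rot: [0.001, 0.999, -0.053, 0.002]
contact_force: [0.2, -4.4, 4.9]
width: 0.0151
```

```bash
python3 -m jog '[0,-1.5,0,0,0,0, 0,-3,0,0,0,0]'
```

```text
clock: 8.9
position: [0.5447, -0.0146, 0.0883]
ee_rot: [0.001, 0.999, -0.053, 0.002]
contact_force: [-0.8, -3.2, 5.4]
width: 0.0152
```

```bash
python3 -m jog '[0,-1.5,0,0,0,0, 0,-3,0,0,0,0]'
```

```text
clock: 9.15
position: [0.545, -0.0116, 0.0883]
ee_rot: [0.001, 0.999, -0.053, 0.002]
contact_force: [0.7, -3.3, 5.3]
width: 0.0153
```

```bash
python3 -m jog '[0,-1.5,0,0,0,0, 0,-3,0,0,0,0]'
```

```text
clock: 9.4
position: [0.5453, -0.0086, 0.0883]
ee_rot: [0.001, 0.999, -0.053, 0.002]
contact_force: [-0.7, -4.6, 5.7]
width: 0.0151
```

```bash
python3 -m jog '[0,-1.5,0,0,0,0, 0,-3,0,0,0,0]'
```

```text
clock: 9.65
position: [0.5456, -0.0056, 0.0883]
ee_rot: [0.001, 0.999, -0.053, 0.002]
contact_force: [0.3, -4.0, 5.0]
width: 0.0149
```

```bash
python3 -m jog '[0,-1.5,0,0,0,0, 0,-3,0,0,0,0]'
```

```text
clock: 9.9
position: [0.5459, -0.0027, 0.0883]
ee_rot: [0.001, 0.999, -0.053, 0.002]
contact_force: [-0.3, -4.1, 4.6]
width: 0.0153
```

```bash
python3 -m jog '[0,-1.5,0,0,0,0, 0,-3,0,0,0,0]'
```

```text
clock: 10.15
position: [0.5462, 0.0003, 0.0883]
ee_rot: [0.001, 0.999, -0.053, 0.002]
contact_force: [0.2, -3.1, 4.4]
width: 0.0152
```

```bash
python3 -m jog '[0,-1.5,0,0,0,0, 0,-3,0,0,0,0]'
```

```text
clock: 10.4
position: [0.5466, 0.0033, 0.0883]
ee_rot: [0.001, 0.999, -0.053, 0.002]
contact_force: [0.2, -3.6, 5.3]
width: 0.0153
```

```bash
python3 -m jog '[0,-1.5,0,0,0,0, 0,-3,0,0,0,0]'
```

```text
clock: 10.65
position: [0.5469, 0.0063, 0.0883]
ee_rot: [0.001, 0.999, -0.053, 0.002]
contact_force: [-0.1, -4.6, 5.3]
width: 0.0148
```

```bash
python3 -m jog '[0,-1.5,0,0,0,0, 0,-3,0,0,0,0]'
```

```text
clock: 10.9
position: [0.5472, 0.0093, 0.0883]
ee_rot: [0.001, 0.999, -0.053, 0.002]
contact_force: [-1.1, -2.5, 5.4]
width: 0.015
```

```bash
python3 -m jog '[0,-1.5,0,0,0,0, 0,-3,0,0,0,0]'
```

```text
clock: 11.15
position: [0.5475, 0.0123, 0.0883]
ee_rot: [0.001, 0.999, -0.053, 0.002]
contact_force: [-1.2, -4.5, 5.7]
width: 0.015
```

```bash
python3 -m jog '[0,-1.5,0,0,0,0, 0,-3,0,0,0,0]'
```

```text
clock: 11.4
position: [0.5478, 0.0152, 0.0883]
ee_rot: [0.001, 0.999, -0.053, 0.001]
contact_force: [0.1, -3.9, 5.1]
width: 0.0149
```

```bash
python3 -m jog '[0,-1.5,0,0,0,0, 0,-3,0,0,0,0]'
```

```text
clock: 11.65
position: [0.5481, 0.0183, 0.0883]
ee_rot: [0.001, 0.999, -0.053, 0.001]
contact_force: [0.9, -3.3, 4.5]
width: 0.0153
```

```bash
python3 -m jog '[0,-1.5,0,0,0,0, 0,-3,0,0,0,0]'
```

```text
clock: 11.9
position: [0.5483, 0.0216, 0.0881]
ee_rot: [0.0, 0.999, -0.053, 0.001]
contact_force: [0.7, -3.1, 4.4]
width: 0.0151
```

```bash
python3 -m jog '[0,-1.5,0,0,0,0, 0,-3,0,0,0,0]'
```

```text
clock: 12.15
position: [0.5459, 0.0259, 0.0866]
ee_rot: [-0.001, 0.999, -0.053, -0.002]
contact_force: [0.4, 0.3, -1.6]
width: 0.015
```

The nib has dropped: vertical force went to zero, drag force vanished and z fell 1.7 mm. I'll stop dragging and lower straight down.

```bash
python3 -m jog '[0,0,1,0,0,0, 0,0,2,0,0,0, 0,0,2,0,0,0]'
```

```text
clock: 12.52
position: [0.5471, 0.025, 0.0853]
ee_rot: [-0.0, 0.999, -0.053, -0.0]
contact_force: [-1.2, 0.1, -1.6]
width: 0.0152
```

```bash
python3 -m jog '[0,0,0.7,0,0,0, 0,0,1.4,0,0,0, 0,0,1.4,0,0,0]'
```

```text
clock: 12.9
position: [0.5474, 0.0248, 0.0843]
ee_rot: [0.0, 0.999, -0.053, -0.0]
contact_force: [0.6, -0.7, -0.6]
width: 0.015
```

```bash
python3 -m jog '[0,0,0.5,0,0,0, 0,0,1,0,0,0, 0,0,1,0,0,0]'
```

```text
clock: 13.28
position: [0.5475, 0.0248, 0.0833]
ee_rot: [0.0, 0.999, -0.053, -0.0]
contact_force: [0.2, -0.0, -1.9]
width: 0.0149
```

```bash
python3 -m jog '[0,0,0.5,0,0,0, 0,0,0.5,0,0,0]'
```

```text
clock: 13.52
position: [0.5475, 0.0248, 0.0828]
ee_rot: [0.0, 0.999, -0.053, 0.0]
contact_force: [-0.2, 0.2, -1.0]
width: 0.0156
```

```bash
python3 -m jog '[0,0,0.5,0,0,0, 0,0,0.5,0,0,0]'
```

```text
clock: 13.78
position: [0.5475, 0.0248, 0.0828]
ee_rot: [0.0, 0.999, -0.053, 0.0]
contact_force: [-1.8, 0.1, 4.2]
width: 0.015
```

```bash
python3 -m jog '[0,0,0.5,0,0,0, 0,0,0.5,0,0,0]'
```

```text
clock: 14.02
position: [0.5475, 0.0248, 0.0828]
ee_rot: [0.0, 0.999, -0.053, 0.0]
contact_force: [-2.3, -0.4, 8.8]
width: 0.0151
```

Seated: hard stop at z 0.0828, 5.7 mm below the riding height. I'll relieve the preload and release.

```bash
python3 -m jog '[0,0,-0.8,0,0,0,0,0,-0.8,0,0,0]'; python3 -m jog '[0,0,0,0,0,0,0,0,0,0,0,0,0,0,0,0,0,0,0,0,0,0,0,0]' 0.5 20;python3 - <<'E'
from h import *
for n in("wrist","side"):
  d=get_image(n);cv2.imwrite(f"pics/{n}5.png",d["frame"][:,:,::-1])
E
```

```text
clock: 14.28
position: [0.5475, 0.0248, 0.0828]
ee_rot: [0.0, 0.999, -0.053, 0.0]
contact_force: [-1.4, 0.4, 4.0]
width: 0.0151
clock: 14.78
position: [0.5475, 0.0249, 0.0824]
ee_rot: [0.0, 0.999, -0.053, -0.0]
contact_force: [-0.6, 0.7, -1.0]
width: 0.043
```

View pics/wrist5.png

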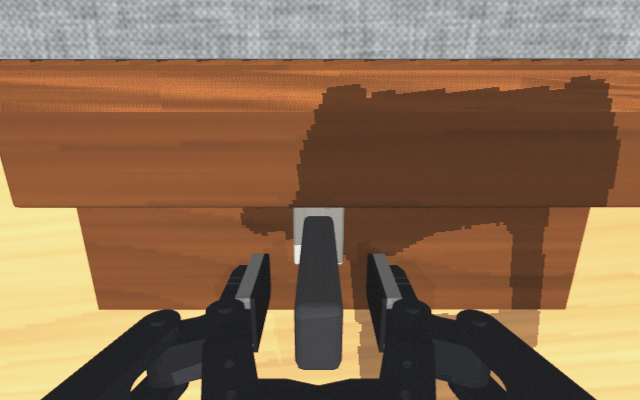

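The wrist view shows the jaws clear of the handle on both sides (pads at columns 255 and 380, handle at 320). The handle is upright, with the nose under the ledge. Next I'll raise the gripper and check.

```bash
python3 -m jog '[0,0,-15,0,0,0,0,0,-40,0,0,0,0,0,-70,0,0,0,-20,0,-100,0,0,0,-60,0,-120,0,0,0,-100,0,-120,0,0,0,-100,0,-120,0,0,0,-100,0,-120,0,0,0]';python3 - <<'E'
from h import *
for n in("wrist","side","top"):
  d=get_image(n);cv2.imwrite(f"pics/{n}6.png",d["frame"][:,:,::-1]);np.save(f"pics/{n}6.npy",d,allow_pickle=True)
im=cv2.imread("pics/side6.png");cv2.imwrite("pics/side6z.png",cv2.resize(im[130:230,270:400],None,fx=5,fy=5,interpolation=cv2.INTER_CUBIC))
E
```

```text
clock: 15.88
position: [0.4491, 0.0354, 0.2036]
ee_rot: [0.0, 0.999, -0.053, 0.002]
contact_force: [-0.0, -1.0, -0.6]
width: 0.0428
```

View pics/wrist6.png

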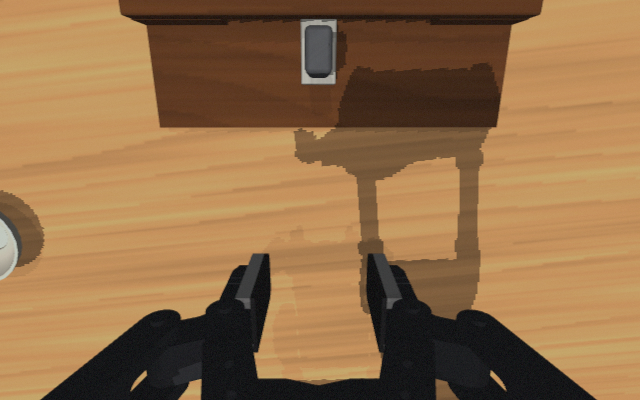

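View pics/side6z.png

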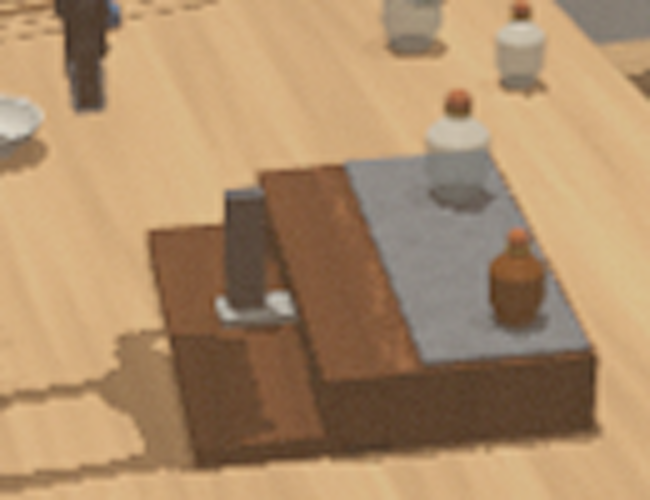

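View pics/top6.png

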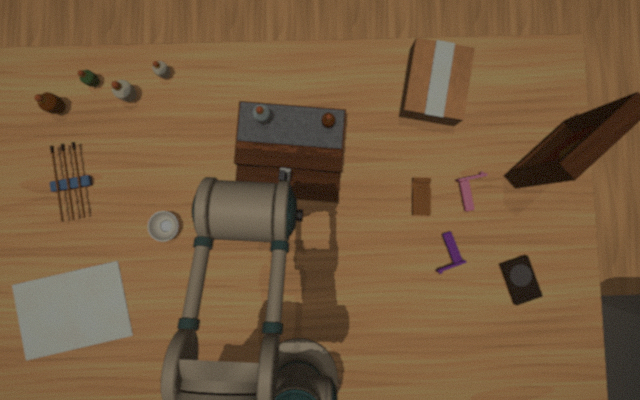

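```bash
python3 - <<'E'
from h import *
d=np.load("pics/wrist6.npy",allow_pickle=True).item()
im=d["frame"][:,:,::-1]
cv2.imwrite("pics/w6z.png",cv2.resize(np.ascontiguousarray(im[10:95,280:360]),None,fx=6,fy=6,interpolation=cv2.INTER_CUBIC))
th=np.radians(-6);c,s=np.cos(th),np.sin(th);R=np.array([[c,-s],[s,c]])
for u,v,z in((319,38,.110),(302,83,.024),(335,83,.024)):
  p=ray(d,u,v,z); print(p, R.T@(p[:2]-[.573,.013]))
E
```

```text
[0.55234436 0.0235361  0.11      ] [-0.02164381  0.00831928]
[0.53093752 0.03945157 0.024     ] [-0.044597    0.02190994]
[0.5281058  0.01287419 0.024     ] [-0.04463511 -0.00481784]
```

View pics/w6z.png

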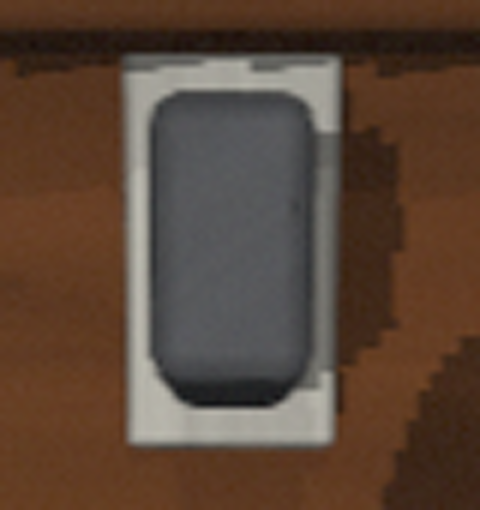

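```bash
python3 -c "
from rig import *
s=get_state();print(s['clock'],s['contact_force']);print(sign_off())"
```

```text
16.025 [-0.47681007  0.63956468 -0.5257166 ]
the job is handed in; nothing more can be done
None
```

The lock shoe is set in the keyway, upright and released, and I handed the job in at 16.0 s of the 51 s allowed.

**What I did:** I took the shoe off its rest, passed its nose under the ledge, set the nib on the bar at the -y end and dragged it towards +y. The drag used about 7 N of downward preload and about 4 N sideways. At about stand y = +9 mm the vertical force fell to zero, and I stopped there.

**Seating:** Lowered straight down, the shoe met a hard stop at TCP z = 82.8 mm. That is 5.7 mm below the riding height, against a nominal 6 mm. I eased the preload off and let go. The highest force in any reading was about 9 N.

**Last checks:**
- **Shoe position:** the final wrist picture puts the tail at stand x = -44.6 mm, so the nib is at about x = 28 mm, inside the 17–37 mm range. The handle is upright.
- **Disagreement:** a rough pixel I typed for the handle top put it about 5 mm further in. The enlarged picture showed that pixel was off centre, so I went by the tail.
- **Surroundings:** the bottles and dish show no visible movement from the first top picture. I judged this by eye and did not re-measure them.
- **Robot:** the contact force was about 1 N (noise level), with the gripper well clear.

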